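Cross-tighten the lever nuts of a blank press

TASK

Close the press on the ply blank: tighten its four lever nuts, roughly half a turn clockwise each, so that the plate comes down evenly onto its stops. Work in cross order, finishing one nut, then the one diagonally opposite, and only then the other two; go by feel, stop when each nut comes up firm and never overstrain a stud. Leave the other things on the bench where they are.

Things in the scene. Friction and masses are not known exactly. Their poses are not given: they have to be found in the camera images.
- press: bench press for bonding ply blanks, fixed to the bench: green base 196 mm square with four corner pillars at x, y = +-66 mm in this frame, whose steel tops 68 mm up are the stops for the platen; a ply blank 120 mm across lies on a sprung bed between them. Origin at the centre of its underside, z up
- platen: loose aluminium pressing plate over the four studs, 188 mm square, 12 mm thick, with ribs 8 mm high in the middle; origin at the centre of its underside, z up. The sprung blank (18 to 22 N) holds it about 1.1 mm off the stops until the nuts pull it down: too small a movement to judge from readings
- nut_a: lever nut at (+66, +66) mm of the press frame, diagonally across from nut_c: collar 40 mm across and 6 mm high, hub 30 mm across up to 30 mm, and along its x axis a dark bar 10 mm thick from the hub to a red ball 20 mm across, centred 50 mm out and 29 mm up; bar 27 mm up at 40 mm out. Origin on the axis under the collar, z up. Starts 0.1 to 1.1 mm above the platen
- turn_a (a joint): angle nut_a has been turned since the start, rad; grows as it is tightened (clockwise seen from above). Torque on any nut: about 0.1 N m to run down, up to 0.3 while it pulls the platen down; once its corner is on the stop it climbs 0.7 to 1.2 N m per rad. Firm and right is 0.45 to 0.55 N m, a push of 11 to 14 N square to the lever 40 mm from the axis; above 0.75 N m the stud is overstrained
- nut_b: lever nut at (+66, -66) mm of the press frame, diagonally across from nut_d: collar 40 mm across and 6 mm high, hub 30 mm across up to 30 mm, and along its x axis a dark bar 10 mm thick from the hub to a red ball 20 mm across, centred 50 mm out and 29 mm up; bar 27 mm up at 40 mm out. Origin on the axis under the collar, z up. Starts 0.1 to 1.1 mm above the platen
- turn_b (a joint): angle nut_b has been turned since the start, rad; grows as it is tightened (clockwise seen from above). Any nut's corner meets its stop after 1.5 to 2.8 rad, different on each stud and each time, and not to be told from the readings: only the rise of the torque shows it. A turn lowers a nut 5 mm
- nut_c: lever nut at (-66, -66) mm of the press frame, diagonally across from nut_a: collar 40 mm across and 6 mm high, hub 30 mm across up to 30 mm, and along its x axis a dark bar 10 mm thick from the hub to a red ball 20 mm across, centred 50 mm out and 29 mm up; bar 27 mm up at 40 mm out. Origin on the axis under the collar, z up. Starts 0.1 to 1.1 mm above the platen
- turn_c (a joint): angle nut_c has been turned since the start, rad; grows as it is tightened (clockwise seen from above). A nut stays where it is left; one tightened early slackens only a little as the others pull the platen flat
- nut_d: lever nut at (-66, +66) mm of the press frame, diagonally across from nut_b: collar 40 mm across and 6 mm high, hub 30 mm across up to 30 mm, and along its x axis a dark bar 10 mm thick from the hub to a red ball 20 mm across, centred 50 mm out and 29 mm up; bar 27 mm up at 40 mm out. Origin on the axis under the collar, z up. Starts 0.1 to 1.1 mm above the platen
- turn_d (a joint): angle nut_d has been turned since the start, rad; grows as it is tightened (clockwise seen from above). The levers point anywhere at the start. A stud end stands up to 10 mm above its hub; levers of neighbouring nuts never meet
- spanner: bystander: open-ended spanner 200 mm long lying near the press; origin at the centre of its underside
- ply_ring: bystander: plywood ring 90 mm outside, 52 mm inside, 18 mm high; origin at the centre of its underside
- white_boot_1: bystander: white turned wooden boot, 104 mm high, up to 104 mm across; origin at the centre of its underside
- white_boot_2: bystander: a second white turned boot like the first; origin at the centre of its underside
- grease_tin: bystander: red tin, 72 mm across, 85 mm high; origin at the centre of its underside
- mallet: bystander: wooden mallet lying on its side, head 80 mm across and 110 mm long, 300 mm long overall; origin under the joint of handle and head
- ply_disc: bystander: plywood disc 150 mm across, 18 mm thick; origin at the centre of its underside

How it is judged:
By the outcome, as a careful person would: the job done as asked, in the order asked, and still so for the second after the job is handed in, with the robot touching nothing.
It also fails if it takes over 72 s, if anything falls off the work surface, if the arm or the gripper's body presses on something with over 40 N, if the wrist force passes 120 N, or if a joint passes its speed limit or range.

ROBOT

A 7-joint arm with a two-finger parallel gripper is mounted at the origin on the work surface. World frame = base frame: x ahead of the robot, y to its left, z up, the work surface at z = 0. Lengths are in m, angles in rad, forces in N, time in s.
With the tool pointing down it reaches from about 0.425 to 0.875 m from the base axis. Payload 4.7 kg.
Tool frame: the origin (TCP) lies at the very end of the fingers, on their centre line; the grasp point (between the pads) lies 19 mm behind it; z points along the fingers, y is the line along which they close (so a half turn about z gives the same grasp; the last joint's range is limited). The gripper opens to 87 mm and grips with 3 to 60 N. Pads are 19 mm wide; open, the fingers measure 117 mm over their backs; the gripper's body (75 mm by 190 mm) begins 51 mm behind the grasp point.
Start: joints at [1.27, 0.321, -0.07, 1.45, 0.023, 1.371, -0.057], TCP at [0.201, -0.618, 0.223] pointing down, gripper open.
Joint ranges: [-2.86, 2.86], [-0.3, 2.09], [-1.38, 1.24], [0.06, 2.45], [-1.56, 4.7], [0.09, 2.05], [-2.69, 2.69]. Speed limits (rad/s): [2.57, 2.57, 3.14, 3.14, 3.14, 3.14, 3.14].

INTERFACE

Orientations are given as a rotation vector (axis times angle).
In Python, from bench import ctrl, get_image, job gives the robot as it stands.
- The arm moves only by the shell command python3 -m crank 'ROWS' [FORCE]. ROWS is JSON, a list that holds one entry, the list of rows, each a list of 5 numbers: the shift along the tool's x, y, z in mm, then the turn about the tool's z in rad, then the closure, from -1 (fully open) to 1 (shut), so that 0 is half open. A call has 1 to 10 rows; each row shifts and turns the commanded pose from where the row before left it, along the tool's axes as they then stand; what a row does not reach is not made up. A row lasts 1/12 s, in which the tool goes at most 41.7 mm and 7.16 degrees, less where a joint would pass 70% of its speed; a pose out of reach is approached as far as the arm can. A call with a gripper value outside its range is refused whole. The fingers move at their own pace and stop on an object; FORCE is the grip in N (left out, the last holds). Time passes only in rows, so rows that do not move let the fingers close. It gives the time, the measured TCP pose, the force, the opening and the grip force at its end, in the units of the state.
- ctrl.get_state(): the state, without advancing time (a new reading comes with each control period).
- get_image(name): name is "scene" or "side" or "wrist"; returns a dict with "pixels" (400x640x3 uint8, red, green, blue), "fx", "fy", "cx", "cy" (pixels), "k1" (the pictures are not rectified: a ray, as slopes to the right and down, at radius r is drawn at 1 + k1 r^2 times it, then the intrinsics apply), "T" (4x4, takes a point from camera to world coordinates); the wrist camera has in their place "T_tool_cam" (4x4, takes a point from camera to tool coordinates, whose origin is the TCP and whose axes are the flange's). Camera axes: x right, y down, z forward; pixel columns grow to the right and rows downward; lengths in m; the calibration is good to about 2 mm. A picture is of the moment at which its call begins: read the wrist's pose just before it. There is no depth.
- job.close_job(): hands the job in; it is judged then, once.
The state is a dict: "time": time; "joint_positions": joint angles; "qd": joint speeds; "joint_torque": joint torques, N m; "position": TCP position; "tool_rot": TCP orientation; "ft_force": force on the tool from outside, world axes, zero at the start; "torque": the same for the moment, N m; "grip_width": opening from 0.0 (shut) to 1.0 (fully open); "grip_force": force on a finger pad.
Only numpy, scipy, OpenCV 4.12 (cv2) and the standard library are available. Lean on these libraries where they do the work, as an engineer would, in place of code of your own. Each camera call takes 0.05 s, during which the arm holds its last target. There are 200 camera calls.

## Working session

There is one attempt and no reset: what is moved stays moved. The work goes in short steps, Python scripts to look and compute and a shell command to move; the robot and the scene stay as the last step left them, time stands still between calls to the robot, and variables do not carry over. Pictures are saved under pics/ and viewed, at most 10 in all, crops included, and the job is handed in when it is done.

```bash
ls; mkdir -p pics
python3 - <<'E'
from bench import ctrl,get_image
import cv2,numpy as np
s=ctrl.get_state();print(s)
for n in ("scene","side"):
    im=get_image(n);cv2.imwrite(f"pics/{n}0.png",cv2.cvtColor(im["pixels"],cv2.COLOR_RGB2BGR))
    print(n,im["fx"],im["cx"],im["cy"],im["k1"],np.round(im["T"],3).tolist())
im=get_image("wrist");print(np.round(im["T_tool_cam"],4).tolist(),im["fx"],im["k1"])
a=cv2.imread("pics/scene0.png");b=cv2.imread("pics/side0.png")
E
```

```text
pics
{'time': 0.0, 'joint_positions': array([ 1.27009122,  0.32181899, -0.07009243,  1.45168613,  0.02258643,
        1.37079594, -0.0569132 ]), 'qd': array([ 1.66704013e-04,  4.54195223e-04,  1.06818220e-04, -1.20314396e-03,
        3.09053707e-04, -7.66236855e-04, -5.01615752e-05]), 'joint_torque': array([ 3.37410893e-04, -4.91288531e+01, -4.03884351e-01, -3.12524879e+01,
       -6.39935397e-02,  4.38676192e-02,  1.80741063e-04]), 'position': array([ 0.20104828, -0.61753697,  0.22145859]), 'tool_rot': array([-3.10089057e+00, -4.92194628e-01,  6.01710780e-04]), 'ft_force': array([0.62577264, 0.29750859, 0.1424937 ]), 'torque': array([ 0.00547315,  0.01441323, -0.01032185]), 'grip_force': 0.0, 'grip_width': 0.9974955707583438}
scene 405.25884060919554 323.6722339358005 206.66095403681857 -0.08553349038705352 [[-0.79, 0.425, -0.443, 1.02], [0.614, 0.562, -0.554, 0.67], [0.013, -0.709, -0.705, 0.872], [0.0, 0.0, 0.0, 1.0]]
side 415.2421049682345 318.1854264489559 203.94820788023975 0.005932707235803868 [[-0.921, -0.247, 0.3, 0.176], [-0.388, 0.544, -0.744, 0.87], [0.021, -0.802, -0.597, 0.782], [0.0, 0.0, 0.0, 1.0]]
[[-0.0, -0.9671, -0.2545, 0.0695], [1.0, -0.0001, 0.0002, -0.0001], [-0.0002, -0.2545, 0.9671, -0.1625], [0.0, 0.0, 0.0, 1.0]] 351.310270427963 -0.04748622134101314
```

View pics/scene0.png

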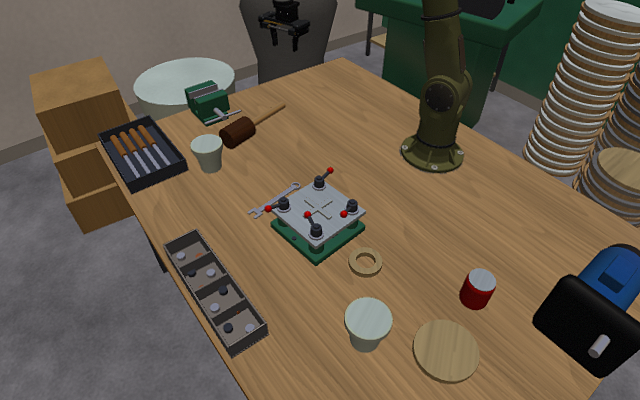

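View pics/side0.png

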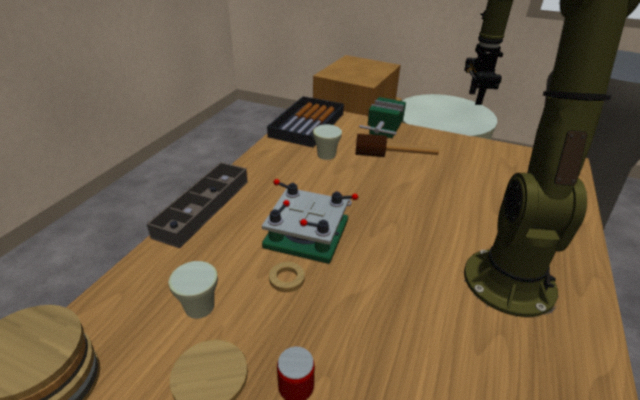

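Scene: press with red balls at (331,170), (268,209), (307,214), (344,214). In the side view they are at (277,182), (355,197), (286,204), (304,222). The green base sits under the plate, and the spanner is close by the press on one side.

```bash
cat > h.py <<'E'
from bench import ctrl,get_image
import cv2,numpy as np
from scipy.spatial.transform import Rotation as R
def shot(n):
    s=ctrl.get_state(); im=get_image(n)
    if n=="wrist":
        T=np.eye(4);T[:3,:3]=R.from_rotvec(s["tool_rot"]).as_matrix();T[:3,3]=s["position"]
        im["T"]=T@im["T_tool_cam"]
    return im
def ray(im,p):
    K=np.array([[im["fx"],0,im["cx"]],[0,im["fy"],im["cy"]],[0,0,1.]])
    u=cv2.undistortPoints(np.array([[p]],float),K,np.array([im["k1"],0,0,0.]))[0,0]
    d=im["T"][:3,:3]@[u[0],u[1],1]; return im["T"][:3,3],d
def onz(im,p,z):
    o,d=ray(im,p); return o+d*(z-o[2])/d[2]
def blobs(mask,lo,hi):
    n,_,st,c=cv2.connectedComponentsWithStats(mask.astype(np.uint8))
    return [(st[i,4],c[i]) for i in range(1,n) if lo<=st[i,4]<=hi]
def red(im):
    h=cv2.cvtColor(im["pixels"],cv2.COLOR_RGB2HSV).astype(int)
    return ((h[...,0]<6)|(h[...,0]>174))&(h[...,1]>150)&(h[...,2]>90)
def dark(im):
    h=cv2.cvtColor(im["pixels"],cv2.COLOR_RGB2HSV); return h[...,2]<75
E
python3 - <<'E'
from h import *
for n in("scene","side"):
    im=shot(n)
    for a,c in blobs(red(im),8,200): print(n,a,c.round(1),onz(im,c,.1107).round(4))
    print([ (a,c.round(),onz(im,c,.1).round(3)) for a,c in blobs(dark(im),60,400)])
E
```

```text
scene 23 [329.7 169. ] [ 0.4306 -0.0423  0.1107]
scene 30 [267.6 207.6] [ 0.6624 -0.016   0.1107]
scene 31 [307.  213.5] [0.5919 0.0647 0.1107]
scene 29 [343.5 212.8] [0.5139 0.1206 0.1107]
scene 77 [479.4 289.1] [0.4229 0.4917 0.1107]
[(np.int32(87), array([632.,   2.]), array([-2.384, -0.236,  0.1  ])), (np.int32(144), array([634.,  68.]), array([-1.199,  0.214,  0.1  ])), (np.int32(375), array([630.,  92.]), array([-0.924,  0.302,  0.1  ])), (np.int32(61), array([544., 120.]), array([-0.377,  0.194,  0.1  ])), (np.int32(68), array([539., 139.]), array([-0.252,  0.246,  0.1  ])), (np.int32(70), array([603., 142.]), array([-0.433,  0.397,  0.1  ])), (np.int32(337), array([101., 166.]), array([ 0.971, -0.491,  0.1  ])), (np.int32(77), array([605., 172.]), array([-0.272,  0.475,  0.1  ])), (np.int32(110), array([ 67., 180.]), array([ 1.075, -0.489,  0.1  ])), (np.int32(299), array([607., 182.]), array([-0.228,  0.504,  0.1  ])), (np.int32(139), array([320., 180.]), array([ 0.475, -0.03 ,  0.1  ])), (np.int32(342), array([120., 202.]), array([ 0.973, -0.291,  0.1  ])), (np.int32(145), 
[... 556 characters left out ...]
rray([228., 328.]), array([0.915, 0.225, 0.1  ]))]
side 23 [276.5 181.4] [ 0.6665 -0.0174  0.1107]
side 26 [354.5 196. ] [ 0.4355 -0.0425  0.1107]
side 23 [286.1 202.4] [0.5953 0.0634 0.1107]
side 33 [303.2 222. ] [0.5181 0.1206 0.1107]
side 122 [298.  377.8] [0.3497 0.5123 0.1107]
[(np.int32(256), array([387.,  90.]), array([ 0.571, -0.878,  0.1  ])), (np.int32(118), array([290., 188.]), array([ 0.621, -0.016,  0.1  ])), (np.int32(133), array([339., 198.]), array([ 0.478, -0.031,  0.1  ])), (np.int32(139), array([276., 215.]), array([0.602, 0.111, 0.1  ])), (np.int32(152), array([320., 226.]), array([0.476, 0.106, 0.1  ])), (np.int32(179), array([209., 300.]), array([0.596, 0.423, 0.1  ]))]
```

```bash
R='x'; python3 -m crank '[[[26.5,-26.1,-1.5,0,-1],[26.5,-26.1,-1.5,0,-1],[26.5,-26.1,-1.5,0,-1],[26.5,-26.1,-1.5,0,-1],[26.5,-26.1,-1.5,0,-1],[26.5,-26.1,-1.5,0,-1],[26.5,-26.1,-1.5,0,-1],[26.5,-26.1,-1.5,0,-1],[26.5,-26.1,-1.5,0,-1],[26.5,-26.1,-1.5,0,-1]]]'
python3 -m crank '[[[26.5,-26.1,-1.5,0,-1],[26.5,-26.1,-1.5,0,-1],[26.5,-26.1,-1.5,0,-1],[26.5,-26.1,-1.5,0,-1],[26.5,-26.1,-1.5,0,-1],[26.5,-26.1,-1.5,0,-1],[26.5,-26.1,-1.5,0,-1],[26.5,-26.1,-1.5,0,-1],[26.5,-26.1,-1.5,0,-1],[26.5,-26.1,-1.5,0,-1]]]'
python3 -m crank '[[[0,0,0,-0.12,0],[0,0,0,-0.12,0],[0,0,0,-0.12,0],[0,0,0,-0.12,0],[0,0,0,-0.12,0],[0,0,0,-0.12,0],[0,0,0,-0.12,0],[0,0,0,-0.12,0],[0,0,0,-0.12,0],[0,0,0,-0.12,0]]]'
python3 -m crank '[[[0,0,0,-0.12,0],[0,0,0,-0.02,0],[0,0,0,0,0],[0,0,0,0,0]]]'
python3 - <<'E'
from h import *
print(ctrl.get_state())
im=shot("wrist"); cv2.imwrite("pics/w1.png",cv2.cvtColor(im["pixels"],cv2.COLOR_RGB2BGR))
for a,c in blobs(red(im),20,2000): print(a,c.round(1),onz(im,c,.1107).round(4))
for a,c in blobs(dark(im),200,4000): print('dark',a,c.round(1),onz(im,c,.105).round(4))
E
```

```text
time: 1.08
position: [0.3729, -0.2861, 0.2377]
tool_rot: [3.102, 0.492, 0.0]
ft_force: [1.1, 0.6, -0.2]
grip_width: 1.0
grip_force: 0.0
time: 1.92
position: [0.5441, 0.0439, 0.2529]
tool_rot: [3.102, 0.491, 0.001]
ft_force: [0.8, 0.5, 0.2]
grip_width: 0.996
grip_force: 0.0
time: 2.75
position: [0.5434, 0.0423, 0.2525]
tool_rot: [2.276, 2.165, -0.0]
ft_force: [-1.2, 0.5, -0.0]
grip_width: 0.51
grip_force: 0.0
time: 3.08
position: [0.5435, 0.0423, 0.2525]
tool_rot: [2.13, 2.31, -0.0]
ft_force: [0.1, 0.5, 0.8]
grip_width: 0.501
grip_force: 0.0
{'time': 3.0833, 'joint_positions': array([ 0.66140001,  0.15738635, -0.86645185,  1.64414778,  0.12171028,
        1.3964001 , -0.1390997 ]), 'qd': array([-3.33945199e-03, -6.17979480e-05,  2.37474482e-03, -2.05748749e-03,
       -1.05838182e-03, -1.80460712e-04,  6.23623293e-03]), 'joint_torque': array([ 4.33217548e-02, -2.95566809e+01, -3.75693619e+00, -3.11984038e+01,
       -6.71010185e-02,  2.94151960e-02,  3.89918173e-02]), 'position': array([0.54352293, 0.04227635, 0.25248864]), 'tool_rot': array([ 2.12959284e+00,  2.30956520e+00, -2.27560197e-04]), 'ft_force': array([0.10370474, 0.54205783, 0.7752241 ]), 'torque': array([ 0.03764049, -0.0722075 , -0.01099086]), 'grip_force': 0.0, 'grip_width': 0.5008702542800959}
356 [296.3  97.1] [0.5183 0.1228 0.1107]
295 [380.3 170.8] [0.5957 0.067  0.1107]
dark 1072 [255.7 256.5] [ 0.4889 -0.0252  0.105 ]
dark 1074 [382.2 255.5] [ 0.6088 -0.0144  0.105 ]
```

View pics/w1.png

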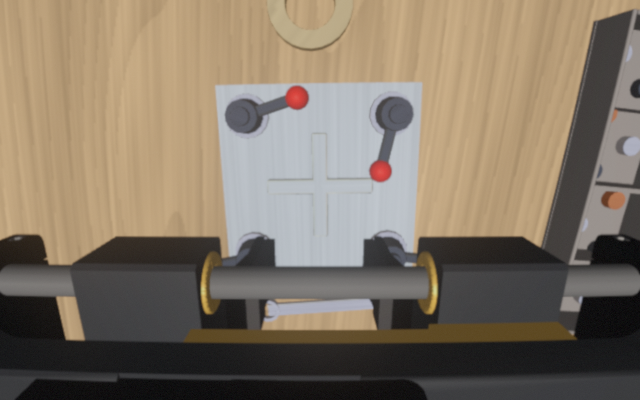

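Wrist view: balls at (297,97) and (380,171), hubs about (240,117) and (397,113), platen corners (218,85) and (421,82). The gripper hides the near two nuts.

Run:
```python
from h import *
im=shot("wrist")
g=cv2.cvtColor(im["pixels"],cv2.COLOR_RGB2GRAY)
P={}
for n,(x0,y0) in dict(L=(240,117),R=(397,113)).items():
    m=np.zeros_like(g);m[y0-32:y0+32,x0-32:x0+32]=(g[y0-32:y0+32,x0-32:x0+32]<110)*255
    dt=cv2.distanceTransform(m,cv2.DIST_L2,5); _,r,_,c=cv2.minMaxLoc(dt)
    P[n]=c; print(n,c,r,"top",onz(im,c,.1117).round(4),"mid",onz(im,c,.1).round(4))
for p in ((218,85),(421,82)): print('corner',onz(im,p,.0811).round(4))
for z in(.1,.1117): print(np.linalg.norm(onz(im,P['L'],z)-onz(im,P['R'],z)))
b=[onz(im,p,.1107) for p in((296.3,97.1),(380.3,170.8))]
for z in(.1,.1117):print(np.linalg.norm((b[0]-onz(im,P['L'],z))[:2]),np.linalg.norm((b[1]-onz(im,P['R'],z))[:2]))
```

```text
L (245, 116) 16.5906982421875 top [0.4764 0.1041 0.1117] mid [0.474  0.1038 0.1   ]
R (393, 113) 16.778297424316406 top [0.6002 0.1167 0.1117] mid [0.6026 0.1169 0.1   ]
corner [0.4446 0.1291 0.0811]
corner [0.6283 0.1467 0.0811]
0.12918134890905505
0.1243835502498151
0.0482358095998269 0.05036652624210632
0.04593632978927351 0.049899381900209705
```

```bash
cat > nut.py <<'E'
# usage: nut.py plan NUT LEVER_DEG TOOLYAW_DEG [r z] | nut.py tau NUT [limit]
import sys,json; from h import *
AX={'1':(.4854,-.0276),'2':(.6168,-.0148),'3':(.604,.1166),'4':(.4726,.1038)}
s=ctrl.get_state(); M=R.from_rotvec(s["tool_rot"]).as_matrix(); p=s["position"]; a=np.array(AX[sys.argv[2]])
yaw=np.degrees(np.arctan2(M[1,0],M[0,0])); r=p[:2]-a
if sys.argv[1]=="plan":
    L,Y=map(float,sys.argv[3:5]); rr=float(sys.argv[5]) if len(sys.argv)>5 else .045
    t=np.append(a+rr*np.array([np.cos(np.radians(L)),np.sin(np.radians(L))]),.094)
    print("tool-frame mm",(M.T@(t-p)*1e3).round(1),"turn",round(np.radians((yaw-Y+180)%360-180),3),"yaw",yaw.round(1),"q7",s["joint_positions"][6].round(2))
else:
    F=s["ft_force"]; tau=r[0]*F[1]-r[1]*F[0]+s["torque"][2]
    base=json.load(open("base.json")) if len(sys.argv)>3 else 0
    if not base: json.dump(tau,open("base.json","w"))
    else: tau-=base
    print(f"t={s['time']:.1f} tau={tau:.3f} Tz={s['torque'][2]:.3f} F={F.round(1)} r={np.hypot(*r)*1e3:.1f} ang={np.degrees(np.arctan2(r[1],r[0])):.1f} yaw={yaw:.1f} z={p[2]:.4f} q7={s['joint_positions'][6]:.2f}")
    if base and tau>float(sys.argv[3]): print("LIMIT"); sys.exit(1)
E
python3 nut.py plan 4 22.6 202.6
```

```text
tool-frame mm [ 80.9 -22.8 158.5] turn -1.883 yaw 94.7 q7 -0.14
```

```bash
python3 -m crank '[[[20.2,-5.7,10,-0,0.35],[20.2,-5.7,10,0,0.35],[20.2,-5.7,10,0,0.35],[20.2,-5.7,10,0,0.35],[0,0,0,-0.118,0.35],[0,0,0,-0.118,0.35],[0,0,0,-0.118,0.35],[0,0,0,-0.118,0.35],[0,0,0,-0.118,0.35],[0,0,0,-0.118,0.35]]]' >/dev/null
python3 -m crank '[[[0,0,0,-0.118,0.35],[0,0,0,-0.118,0.35],[0,0,0,-0.118,0.35],[0,0,0,-0.118,0.35],[0,0,0,-0.118,0.35],[0,0,0,-0.118,0.35],[0,0,0,-0.118,0.35],[0,0,0,-0.118,0.35],[0,0,0,-0.118,0.35],[0,0,0,-0.118,0.35]]]'
python3 -m crank '[[[0,0,0,0,0.35],[0,0,0,0,0.35]]]'
python3 nut.py plan 4 22.6 202.6
python3 - <<'E'
from h import *
im=shot("wrist"); cv2.imwrite("pics/w2.png",cv2.cvtColor(im["pixels"],cv2.COLOR_RGB2BGR))
for a,c in blobs(red(im),20,2000): print(a,c.round(1),onz(im,c,.1107).round(4))
E
```

```text
time: 4.85
position: [0.5141, 0.121, 0.2126]
tool_rot: [-0.633, 3.077, -0.0]
ft_force: [-0.2, 0.3, 0.1]
grip_width: 0.325
grip_force: 0.0
time: 5.02
position: [0.5141, 0.1209, 0.2125]
tool_rot: [0.619, -3.08, -0.0]
ft_force: [-0.3, 0.0, 0.6]
grip_width: 0.325
grip_force: 0.0
tool-frame mm [-2.000e-01  1.000e-01  1.185e+02] turn 0.003 yaw -157.3 q7 1.54
637 [150.1  18.6] [ 0.4358 -0.0396  0.1107]
27 [636.8 168.1] [0.3894 0.3411 0.1107]
382 [318.5 210.8] [0.5188 0.1227 0.1107]
258 [102.3 306.8] [ 0.6703 -0.0161  0.1107]
```

View pics/w2.png

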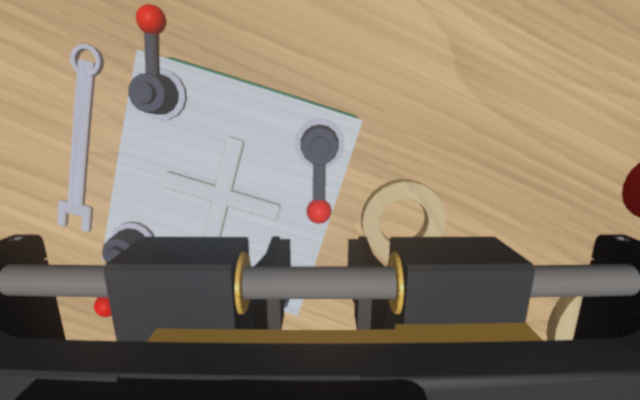

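Wrist view: ball 4 at (318,211) and its hub at (319,145) are centred between the fingers, and ball 1 is at (150,19). Now I descend and start turning.

```bash
python3 -m crank '[[[0,0,30,0,0.35],[0,0,30,0,0.35],[0,0,30,0,0.35],[0,0,14,0,0.35],[0,0,14.5,0,0.35],[0,0,0,0,0.35],[0,0,0,0,0.35],[0,0,0,0,0.35]]]'
python3 nut.py tau 4
python3 -m crank '[[[0.3,-5.4,0,0.12,0.35],[0.3,-5.4,0,0.12,0.35],[0.3,-5.4,0,0.12,0.35],[0,0,0,0,0.35],[0,0,0,0,0.35]]]' >/dev/null; python3 nut.py tau 4 0.4
python3 -m crank '[[[0,0,0,0,0.35]]]' >/dev/null; python3 nut.py tau 4 0.4
```

```text
time: 5.73
position: [0.5152, 0.1215, 0.0954]
tool_rot: [-0.625, 3.077, -0.0]
ft_force: [-1.0, 0.8, 0.2]
grip_width: 0.324
grip_force: 0.0
t=5.7 tau=0.045 Tz=-0.007 F=[-1.   0.8  0.2] r=46.1 ang=22.5 yaw=-157.0 z=0.0954 q7=1.42
t=6.2 tau=0.003 Tz=0.016 F=[-0.7  0.7  0.4] r=46.1 ang=1.8 yaw=-177.5 z=0.0954 q7=1.13
t=6.2 tau=-0.051 Tz=0.008 F=[-0.6 -0.3  0.8] r=45.7 ang=2.1 yaw=-177.5 z=0.0950 q7=1.13
```

```bash
python3 -m crank '[[[0.3,-5.4,0,0.12,0.35],[0.3,-5.4,0,0.12,0.35],[0.3,-5.4,0,0.12,0.35],[0.3,-5.4,0,0.12,0.35],[0.3,-5.4,0,0.12,0.35]]]' >/dev/null; python3 nut.py tau 4 0.4
python3 -m crank '[[[0,0,0,0,0.35]]]' >/dev/null; python3 nut.py tau 4 0.4
python3 -m crank '[[[0,0,0,0,0.35]]]' >/dev/null; python3 nut.py tau 4 0.4
python3 - <<'E'
from h import *
im=shot("wrist"); cv2.imwrite("pics/w3.png",cv2.cvtColor(im["pixels"],cv2.COLOR_RGB2BGR))
for a,c in blobs(red(im),20,4000): print(a,c.round(1),onz(im,c,.1107).round(4))
E
```

```text
t=6.7 tau=0.158 Tz=0.054 F=[ 1.4  3.  -0.8] r=45.1 ang=-30.2 yaw=147.9 z=0.0946 q7=0.63
t=6.7 tau=0.069 Tz=0.072 F=[ 0.6  0.7 -0.7] r=45.5 ang=-31.9 yaw=147.9 z=0.0945 q7=0.63
t=6.8 tau=0.056 Tz=0.057 F=[0.7 0.7 0.6] r=45.6 ang=-31.9 yaw=148.3 z=0.0945 q7=0.63
87 [328.5 263.8] [0.511  0.0855 0.1107]
```

```bash
echo 0.0001 > base.json
python3 -m crank '[[[0.3,-5.4,0,0.12,0.35],[0.3,-5.4,0,0.12,0.35],[0.3,-5.4,0,0.12,0.35],[0.3,-5.4,0,0.12,0.35],[0,0,0,0,0.35]]]' >/dev/null; python3 nut.py tau 4 0.33 &&
python3 -m crank '[[[0.2,-3.6,0,0.08,0.35],[0.1,-2.2,0,0.05,0.35],[0,0,0,0,0.35],[0,0,0,0,0.35]]]' >/dev/null && python3 nut.py tau 4 0.33 &&
python3 -m crank '[[[0.2,-3.6,0,0.08,0.35],[0.1,-2.2,0,0.05,0.35],[0,0,0,0,0.35],[0,0,0,0,0.35]]]' >/dev/null && python3 nut.py tau 4 0.33 &&
python3 -m crank '[[[0.2,-3.6,0,0.08,0.35],[0.1,-2.2,0,0.05,0.35],[0,0,0,0,0.35],[0,0,0,0,0.35]]]' >/dev/null && python3 nut.py tau 4 0.33 &&
python3 -m crank '[[[0.2,-3.6,0,0.08,0.35],[0.1,-2.2,0,0.05,0.35],[0,0,0,0,0.35],[0,0,0,0,0.35]]]' >/dev/null && python3 nut.py tau 4 0.33 &&
python3 -m crank '[[[0.2,-3.6,0,0.08,0.35],[0.1,-2.2,0,0.05,0.35],[0,0,0,0,0.35],[0,0,0,0,0.35]]]' >/dev/null && python3 nut.py tau 4 0.33 
true
```

```text
t=7.3 tau=0.104 Tz=0.041 F=[ 1.1  0.9 -0.7] r=45.7 ang=-59.5 yaw=120.5 z=0.0941 q7=0.22
t=7.6 tau=0.106 Tz=0.011 F=[ 1.9  1.  -1.5] r=45.6 ang=-66.3 yaw=113.3 z=0.0941 q7=0.11
t=8.0 tau=0.071 Tz=-0.026 F=[ 2.1  0.5 -2.1] r=45.6 ang=-73.9 yaw=105.8 z=0.0940 q7=-0.00
t=8.3 tau=0.121 Tz=0.034 F=[ 2.1 -0.9 -2.3] r=45.6 ang=-81.5 yaw=98.3 z=0.0940 q7=-0.12
t=8.6 tau=0.083 Tz=-0.019 F=[ 2.3 -1.5 -1.6] r=45.6 ang=-88.9 yaw=90.9 z=0.0940 q7=-0.24
t=8.9 tau=0.127 Tz=-0.022 F=[ 3.1 -1.9 -1.3] r=45.5 ang=-96.2 yaw=83.4 z=0.0940 q7=-0.36
```

```bash
python3 -m crank '[[[0.2,-3.6,0,0.08,0.35],[0.1,-2.2,0,0.05,0.35],[0,0,0,0,0.35],[0,0,0,0,0.35]]]' >/dev/null && python3 nut.py tau 4 0.33 &&
python3 -m crank '[[[0.2,-3.6,0,0.08,0.35],[0.1,-2.2,0,0.05,0.35],[0,0,0,0,0.35],[0,0,0,0,0.35]]]' >/dev/null && python3 nut.py tau 4 0.33 &&
python3 -m crank '[[[0.2,-3.6,0,0.08,0.35],[0.1,-2.2,0,0.05,0.35],[0,0,0,0,0.35],[0,0,0,0,0.35]]]' >/dev/null && python3 nut.py tau 4 0.33 &&
python3 -m crank '[[[0.2,-3.6,0,0.08,0.35],[0.1,-2.2,0,0.05,0.35],[0,0,0,0,0.35],[0,0,0,0,0.35]]]' >/dev/null && python3 nut.py tau 4 0.33 &&
python3 -m crank '[[[0.2,-3.6,0,0.08,0.35],[0.1,-2.2,0,0.05,0.35],[0,0,0,0,0.35],[0,0,0,0,0.35]]]' >/dev/null && python3 nut.py tau 4 0.33 &&
python3 -m crank '[[[0.2,-3.6,0,0.08,0.35],[0.1,-2.2,0,0.05,0.35],[0,0,0,0,0.35],[0,0,0,0,0.35]]]' >/dev/null && python3 nut.py tau 4 0.33 &&
python3 -m crank '[[[0.2,-3.6,0,0.08,0.35],[0.1,-2.2,0,0.05,0.35],[0,0,0,0,0.35],[0,0,0,0,0.35]]]' >/dev/null && python3 nut.py tau 4 0.33 
true
```

```text
t=9.3 tau=0.202 Tz=0.007 F=[ 3.7 -3.1 -2.4] r=45.5 ang=-103.2 yaw=75.9 z=0.0940 q7=-0.48
t=9.6 tau=0.219 Tz=-0.023 F=[ 4.  -4.6 -3.6] r=45.4 ang=-110.3 yaw=68.5 z=0.0940 q7=-0.61
t=9.9 tau=0.318 Tz=0.053 F=[ 4.4 -4.2 -3.2] r=45.4 ang=-117.3 yaw=61.0 z=0.0940 q7=-0.74
t=10.3 tau=0.370 Tz=0.043 F=[ 5.6 -4.7 -4.1] r=45.3 ang=-124.2 yaw=53.6 z=0.0940 q7=-0.87
LIMIT
```

```bash
Z='[[[0,0,0,0,0.35]]]'
for i in 1 2 3; do python3 -m crank '[[[0,0,0,0,0.35]]]' >/dev/null; python3 nut.py tau 4 9; done
python3 -m crank '[[[0.1,-2.2,0,0.05,0.35],[0.1,-1.1,0,0.025,0.35],[0,0,0,0,0.35]]]' >/dev/null
for i in 1 2 3 4; do python3 -m crank '[[[0,0,0,0,0.35]]]' >/dev/null; python3 nut.py tau 4 9; done
```

```text
t=10.4 tau=0.346 Tz=0.007 F=[ 5.5 -5.3 -4.3] r=45.3 ang=-124.2 yaw=53.6 z=0.0940 q7=-0.87
t=10.4 tau=0.396 Tz=0.068 F=[ 5.1 -5.5 -3.9] r=45.3 ang=-124.2 yaw=53.6 z=0.0940 q7=-0.87
t=10.5 tau=0.368 Tz=0.027 F=[ 5.5 -5.3 -3.7] r=45.3 ang=-124.2 yaw=53.6 z=0.0940 q7=-0.87
t=10.9 tau=0.426 Tz=0.047 F=[ 5.6 -6.4 -5.1] r=45.1 ang=-127.8 yaw=49.3 z=0.0940 q7=-0.95
t=10.9 tau=0.438 Tz=0.044 F=[ 6.3 -6.1 -4.8] r=45.1 ang=-127.8 yaw=49.3 z=0.0940 q7=-0.95
t=11.0 tau=0.413 Tz=0.029 F=[ 6.  -6.1 -5. ] r=45.2 ang=-127.8 yaw=49.3 z=0.0940 q7=-0.95
t=11.1 tau=0.388 Tz=-0.010 F=[ 5.9 -6.8 -5.1] r=45.1 ang=-127.8 yaw=49.3 z=0.0940 q7=-0.95
```

```bash
python3 -m crank '[[[0.1,-2.2,0,0.05,0.35],[0.1,-1.8,0,0.04,0.35],[0.1,-1.8,0,0.04,0.35],[0,0,0,0,0.35]]]' >/dev/null
for i in 1 2 3 4; do python3 -m crank '[[[0,0,0,0,0.35]]]' >/dev/null; python3 nut.py tau 4 9; done
```

```text
t=11.5 tau=0.494 Tz=0.068 F=[ 5.6 -7.8 -3.7] r=45.1 ang=-134.7 yaw=41.8 z=0.0940 q7=-1.08
t=11.6 tau=0.562 Tz=0.080 F=[ 7.1 -8.  -4.5] r=45.1 ang=-134.7 yaw=41.8 z=0.0939 q7=-1.08
t=11.7 tau=0.491 Tz=0.067 F=[ 5.9 -7.5 -4.4] r=45.1 ang=-134.7 yaw=41.8 z=0.0940 q7=-1.08
t=11.8 tau=0.356 Tz=-0.041 F=[ 5.4 -7.  -5.1] r=45.1 ang=-134.7 yaw=41.8 z=0.0939 q7=-1.08
```

```bash
python3 -m crank '[[[0.1,-1.8,0,0.04,0.35],[0,0,0,0,0.35],[0,0,0,0,0.35]]]' >/dev/null
for i in 1 2 3 4; do python3 -m crank '[[[0,0,0,0,0.35]]]' >/dev/null; python3 nut.py tau 4 9; done
```

```text
t=12.1 tau=0.438 Tz=0.013 F=[ 5.7 -7.6 -4.9] r=45.0 ang=-136.7 yaw=39.5 z=0.0939 q7=-1.12
t=12.2 tau=0.544 Tz=0.054 F=[ 6.7 -8.6 -4. ] r=45.0 ang=-136.6 yaw=39.5 z=0.0939 q7=-1.12
t=12.3 tau=0.500 Tz=0.073 F=[ 5.7 -7.7 -4.5] r=45.0 ang=-136.7 yaw=39.5 z=0.0940 q7=-1.12
t=12.4 tau=0.489 Tz=0.044 F=[ 6.3 -7.6 -5. ] r=45.0 ang=-136.6 yaw=39.5 z=0.0940 q7=-1.12
```

```bash
python3 -m crank '[[[0,3,0,0,0.35],[0,2.5,0,0,0.35],[0,0,-15,0,0.35],[0,0,-25,0,0.35],[0,0,-30,0,0.35],[0,0,0,-0.11,0.35],[0,0,0,-0.11,0.35],[0,0,0,-0.11,0.35],[0,0,0,-0.11,0.35],[0,0,0,-0.11,0.35]]]'
python3 -m crank '[[[0,0,0,-0.12,0.35],[0,0,0,-0.12,0.35],[0,0,0,-0.12,0.35],[0,0,0,-0.12,0.35],[0,0,0,-0.12,0.35],[0,0,0,-0.12,0.35],[0,0,0,-0.12,0.35],[0,0,0,-0.12,0.35],[0,0,0,-0.12,0.35],[0,0,0,-0.12,0.35]]]' >/dev/null
python3 -m crank '[[[0,0,0,-0.12,0.35],[0,0,0,-0.12,0.35],[0,0,0,-0.12,0.35],[0,0,0,-0.12,0.35],[0,0,0,-0.12,0.35],[0,0,0,-0.1,0.35],[0,0,0,0,0.35]]]' >/dev/null
python3 nut.py plan 2 0.7 180.7
python3 - <<'E'
from h import *
im=shot("wrist")
for a,c in blobs(red(im),20,4000): print(a,c.round(1),onz(im,c,.1107).round(4))
E
```

```text
time: 13.2
position: [0.4415, 0.0725, 0.164]
tool_rot: [-2.55, -1.832, 0.002]
ft_force: [-0.1, 0.6, -1.0]
grip_width: 0.321
grip_force: 0.0
tool-frame mm [-220.3  -87.    69.3] turn -0.011 yaw -179.9 q7 1.39
719 [145.8 215.9] [ 0.4365 -0.0394  0.1107]
637 [308.8 219.8] [0.4389 0.0662 0.1107]
```

```bash
python3 -m crank '[[[-31.5,-12.4,0,0,0.35],[-31.5,-12.4,0,0,0.35],[-31.5,-12.4,0,0,0.35],[-31.5,-12.4,0,0,0.35],[-31.5,-12.4,0,0,0.35],[-31.5,-12.4,0,0,0.35],[-31.3,-12.6,0,-0.01,0.35],[0,0,0,0,0.35],[0,0,0,0,0.35]]]'
python3 nut.py plan 2 0.7 180.7
python3 - <<'E'
from h import *
im=shot("wrist"); cv2.imwrite("pics/w4.png",cv2.cvtColor(im["pixels"],cv2.COLOR_RGB2BGR))
for a,c in blobs(red(im),20,4000): print(a,c.round(1),onz(im,c,.1107).round(4))
E
```

```text
time: 15.42
position: [0.6627, -0.0171, 0.1622]
tool_rot: [0.004, -3.139, -0.003]
ft_force: [-0.8, 0.4, -0.2]
grip_width: 0.325
grip_force: 0.0
tool-frame mm [ 0.7  2.7 68.2] turn -0.01 yaw -179.9 q7 1.39
783 [460.4 117. ] [0.5952 0.0677 0.1107]
642 [325.1 231. ] [ 0.6669 -0.0127  0.1107]
```

View pics/w4.png

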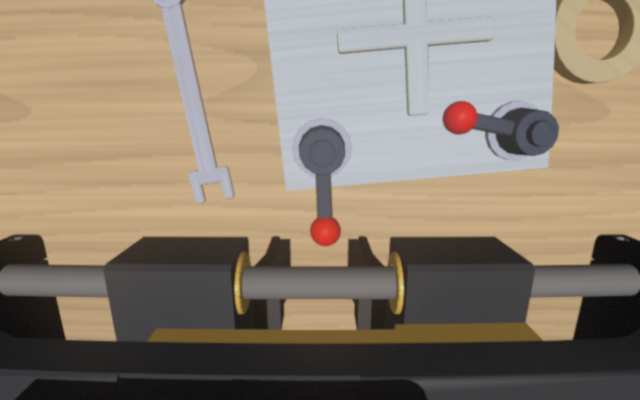

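Wrist view: ball 2 at (325,231) with its hub at (321,150), near-centred between the fingers. I shift 3.5 mm and descend.

```bash
python3 -m crank '[[[0.7,3.5,0,0,0.35],[0,0,25,0,0.35],[0,0,25,0,0.35],[0,0,18,0,0.35],[0,0,0,0,0.35],[0,0,0,0,0.35]]]'
python3 nut.py tau 2 .2 &&
python3 -m crank '[[[0.3,-5.4,0,0.12,0.35],[0.3,-5.4,0,0.12,0.35],[0.3,-5.4,0,0.12,0.35],[0.3,-5.4,0,0.12,0.35],[0.3,-5.4,0,0.12,0.35],[0.3,-5.4,0,0.12,0.35],[0,0,0,0,0.35],[0,0,0,0,0.35]]]' >/dev/null && python3 nut.py tau 2 0.33 &&
python3 -m crank '[[[0.3,-5.4,0,0.12,0.35],[0.3,-5.4,0,0.12,0.35],[0.3,-5.4,0,0.12,0.35],[0.3,-5.4,0,0.12,0.35],[0.3,-5.4,0,0.12,0.35],[0,0,0,0,0.35],[0,0,0,0,0.35]]]' >/dev/null && python3 nut.py tau 2 0.33 &&
python3 -m crank '[[[0.2,-3.6,0,0.08,0.35],[0.1,-2.2,0,0.05,0.35],[0,0,0,0,0.35],[0,0,0,0,0.35]]]' >/dev/null && python3 nut.py tau 2 0.33 &&
python3 -m crank '[[[0.2,-3.6,0,0.08,0.35],[0.1,-2.2,0,0.05,0.35],[0,0,0,0,0.35],[0,0,0,0,0.35]]]' >/dev/null && python3 nut.py tau 2 0.33 
true
```

```text
time: 15.97
position: [0.6602, -0.012, 0.0961]
tool_rot: [0.011, -3.14, 0.0]
ft_force: [-0.6, -0.5, 0.8]
grip_width: 0.324
grip_force: 0.0
t=16.0 tau=-0.040 Tz=-0.021 F=[-0.6 -0.5  0.8] r=43.5 ang=3.7 yaw=-179.6 z=0.0961 q7=1.37
t=16.6 tau=0.025 Tz=0.024 F=[-0.3  0.3 -0.1] r=44.4 ang=-38.5 yaw=139.3 z=0.0984 q7=0.75
t=17.2 tau=-0.010 Tz=-0.023 F=[ 0.4 -0.5  0.7] r=43.4 ang=-74.5 yaw=105.0 z=0.0970 q7=0.21
t=17.6 tau=0.069 Tz=0.009 F=[ 1.5 -0.8  1.3] r=43.1 ang=-81.9 yaw=97.6 z=0.0965 q7=0.09
t=17.9 tau=0.024 Tz=-0.026 F=[ 1.2 -0.1  1.1] r=43.2 ang=-90.1 yaw=90.1 z=0.0961 q7=-0.03
```

```bash
python3 - <<'E'
from h import *
im=shot("wrist")
for a,c in blobs(red(im),20,4000): print(a,c.round(1),onz(im,c,.1107).round(4))
E
for k in 1; do
python3 -m crank '[[[0.2,-3.6,0,0.08,0.35],[0.1,-2.2,0,0.05,0.35],[0,0,0,0,0.35],[0,0,0,0,0.35]]]' >/dev/null && python3 nut.py tau 2 0.33 &&
python3 -m crank '[[[0.2,-3.6,0,0.08,0.35],[0.1,-2.2,0,0.05,0.35],[0,0,0,0,0.35],[0,0,0,0,0.35]]]' >/dev/null && python3 nut.py tau 2 0.33 
done
```

```text
91 [327.8 300.7] [ 0.6212 -0.074   0.1107]
t=18.3 tau=0.023 Tz=0.035 F=[-0.3 -0.3  0.8] r=43.3 ang=-98.1 yaw=82.6 z=0.0959 q7=-0.16
t=18.6 tau=-0.035 Tz=0.004 F=[-0.7  0.7  0.1] r=43.4 ang=-105.9 yaw=75.1 z=0.0958 q7=-0.28
```

```bash
python3 -m crank '[[[0.2,-3.6,0,0.08,0.35],[0.1,-2.2,0,0.05,0.35],[0,0,0,0,0.35],[0,0,0,0,0.35]]]' >/dev/null && python3 nut.py tau 2 0.33 &&
python3 -m crank '[[[0.2,-3.6,0,0.08,0.35],[0.1,-2.2,0,0.05,0.35],[0,0,0,0,0.35],[0,0,0,0,0.35]]]' >/dev/null && python3 nut.py tau 2 0.33
python3 - <<'E'
from h import *
im=shot("wrist"); cv2.imwrite("pics/w5.png",cv2.cvtColor(im["pixels"],cv2.COLOR_RGB2BGR))
for a,c in blobs(red(im),20,4000): print(a,c.round(1),onz(im,c,.1107).round(4))
E
```

```text
t=18.9 tau=0.020 Tz=0.034 F=[-0.6 -0.6 -0.2] r=43.3 ang=-113.5 yaw=67.7 z=0.0958 q7=-0.41
t=19.3 tau=-0.032 Tz=-0.042 F=[0.5 0.4 0. ] r=43.3 ang=-121.2 yaw=60.2 z=0.0959 q7=-0.53
1785 [166.1  22.2] [0.5947 0.0684 0.1107]
95 [327.7 300.8] [ 0.5903 -0.0677  0.1107]
```

View pics/w5.png

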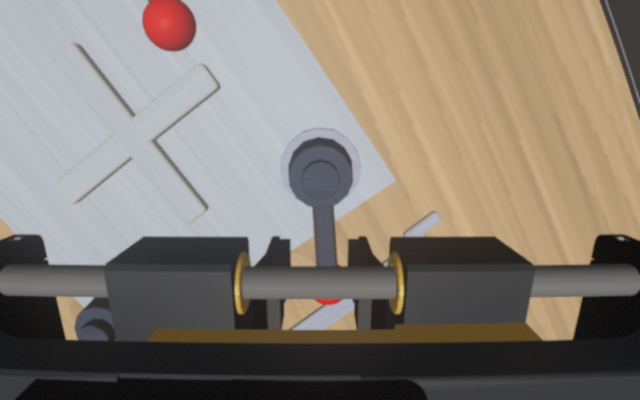

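Wrist view: lever 2 lies between the fingers and its ball shows at (328,300), so it is being carried along. I continue.

```bash
python3 -m crank '[[[0.2,-3.6,0,0.08,0.35],[0.1,-2.2,0,0.05,0.35],[0,0,0,0,0.35],[0,0,0,0,0.35]]]' >/dev/null && python3 nut.py tau 2 0.33 &&
python3 -m crank '[[[0.2,-3.6,0,0.08,0.35],[0.1,-2.2,0,0.05,0.35],[0,0,0,0,0.35],[0,0,0,0,0.35]]]' >/dev/null && python3 nut.py tau 2 0.33 &&
python3 -m crank '[[[0.2,-3.6,0,0.08,0.35],[0.1,-2.2,0,0.05,0.35],[0,0,0,0,0.35],[0,0,0,0,0.35]]]' >/dev/null && python3 nut.py tau 2 0.33 &&
python3 -m crank '[[[0.2,-3.6,0,0.08,0.35],[0.1,-2.2,0,0.05,0.35],[0,0,0,0,0.35],[0,0,0,0,0.35]]]' >/dev/null && python3 nut.py tau 2 0.33 &&
python3 -m crank '[[[0.2,-3.6,0,0.08,0.35],[0.1,-2.2,0,0.05,0.35],[0,0,0,0,0.35],[0,0,0,0,0.35]]]' >/dev/null && python3 nut.py tau 2 0.33 
true
```

```text
t=19.6 tau=-0.004 Tz=-0.008 F=[ 0.5  0.5 -0.8] r=43.3 ang=-128.7 yaw=52.7 z=0.0960 q7=-0.66
t=20.0 tau=0.065 Tz=0.025 F=[ 0.6 -0.7  0.7] r=43.4 ang=-136.3 yaw=45.3 z=0.0960 q7=-0.80
t=20.3 tau=0.057 Tz=0.023 F=[ 0.4 -0.7 -1. ] r=43.5 ang=-143.9 yaw=37.9 z=0.0960 q7=-0.93
t=20.6 tau=0.079 Tz=0.022 F=[ 0.8 -1.1 -1.1] r=43.6 ang=-151.2 yaw=30.4 z=0.0960 q7=-1.06
t=21.0 tau=0.112 Tz=0.012 F=[ 1.2 -2.  -1.5] r=43.6 ang=-158.5 yaw=22.9 z=0.0960 q7=-1.20
```

```bash
python3 -m crank '[[[0.2,-3.6,0,0.08,0.35],[0.1,-2.2,0,0.05,0.35],[0,0,0,0,0.35],[0,0,0,0,0.35]]]' >/dev/null && python3 nut.py tau 2 0.33 &&
python3 -m crank '[[[0.2,-3.6,0,0.08,0.35],[0.1,-2.2,0,0.05,0.35],[0,0,0,0,0.35],[0,0,0,0,0.35]]]' >/dev/null && python3 nut.py tau 2 0.33 &&
python3 -m crank '[[[0.2,-3.6,0,0.08,0.35],[0.1,-2.2,0,0.05,0.35],[0,0,0,0,0.35],[0,0,0,0,0.35]]]' >/dev/null && python3 nut.py tau 2 0.33 &&
python3 -m crank '[[[0.2,-3.6,0,0.08,0.35],[0.1,-2.2,0,0.05,0.35],[0,0,0,0,0.35],[0,0,0,0,0.35]]]' >/dev/null && python3 nut.py tau 2 0.33 &&
python3 -m crank '[[[0.2,-3.6,0,0.08,0.35],[0.1,-2.2,0,0.05,0.35],[0,0,0,0,0.35],[0,0,0,0,0.35]]]' >/dev/null && python3 nut.py tau 2 0.33 
true
```

```text
t=21.3 tau=0.259 Tz=0.057 F=[ 2.8 -4.1 -2. ] r=43.6 ang=-165.8 yaw=15.5 z=0.0961 q7=-1.33
t=21.6 tau=0.275 Tz=0.097 F=[ 2.5 -3.8 -2. ] r=43.6 ang=-173.0 yaw=8.0 z=0.0961 q7=-1.47
t=22.0 tau=0.307 Tz=0.058 F=[ 3.4 -5.7 -3.6] r=43.4 ang=-179.6 yaw=0.5 z=0.0961 q7=-1.61
t=22.3 tau=0.412 Tz=0.091 F=[ 3.2 -7.8 -1.7] r=43.2 ang=174.1 yaw=-6.9 z=0.0960 q7=-1.75
LIMIT
```

```bash
python3 -m crank '[[[0.1,-1.8,0,0.04,0.35],[0.1,-1.8,0,0.04,0.35],[0,0,0,0,0.35],[0,0,0,0,0.35]]]' >/dev/null
for i in 1 2 3 4; do python3 -m crank '[[[0,0,0,0,0.35]]]' >/dev/null; python3 nut.py tau 2 9; done
```

```text
t=22.7 tau=0.421 Tz=0.104 F=[ 3.4 -8.1 -3.3] r=42.9 ang=170.6 yaw=-11.6 z=0.0960 q7=-1.83
t=22.8 tau=0.460 Tz=0.145 F=[ 3.7 -8.  -1.6] r=42.9 ang=170.6 yaw=-11.6 z=0.0960 q7=-1.83
t=22.9 tau=0.424 Tz=0.090 F=[ 3.3 -8.4 -2.4] r=42.9 ang=170.6 yaw=-11.6 z=0.0960 q7=-1.83
t=23.0 tau=0.506 Tz=0.136 F=[ 2.1 -9.1 -2.7] r=42.9 ang=170.6 yaw=-11.5 z=0.0960 q7=-1.83
```

```bash
python3 -m crank '[[[0.1,-2.2,0,0.05,0.35],[0,-0.4,0,0.01,0.35],[0,0,0,0,0.35],[0,0,0,0,0.35]]]' >/dev/null
for i in 1 2 3 4; do python3 -m crank '[[[0,0,0,0,0.35]]]' >/dev/null; python3 nut.py tau 2 9; done
```

```text
t=23.4 tau=0.552 Tz=0.168 F=[ 3.2 -9.9 -1.9] r=42.7 ang=168.0 yaw=-15.0 z=0.0960 q7=-1.89
t=23.5 tau=0.533 Tz=0.114 F=[  3.  -10.7  -1.9] r=42.8 ang=168.0 yaw=-15.0 z=0.0960 q7=-1.89
t=23.6 tau=0.592 Tz=0.176 F=[  2.1 -10.4  -2.2] r=42.8 ang=168.0 yaw=-15.0 z=0.0960 q7=-1.89
t=23.6 tau=0.533 Tz=0.131 F=[  2.9 -10.2  -2. ] r=42.8 ang=168.0 yaw=-15.0 z=0.0960 q7=-1.89
```

```bash
python3 -m crank '[[[0,3,0,0,0.35],[0,2.5,0,0,0.35],[0,0,-15,0,0.35],[0,0,-25,0,0.35],[0,0,-30,0,0.35],[0,0,0,-0.11,0.35],[0,0,0,-0.12,0.35],[0,0,0,-0.12,0.35],[0,0,0,-0.12,0.35],[0,0,0,-0.12,0.35]]]'
python3 -m crank '[[[0,0,0,-0.12,0.35],[0,0,0,-0.12,0.35],[0,0,0,-0.12,0.35],[0,0,0,-0.12,0.35],[0,0,0,-0.12,0.35],[0,0,0,-0.12,0.35],[0,0,0,-0.12,0.35],[0,0,0,-0.12,0.35],[0,0,0,-0.12,0.35],[0,0,0,-0.12,0.35]]]' >/dev/null
python3 -m crank '[[[0,0,0,-0.12,0.35],[0,0,0,-0.12,0.35],[0,0,0,-0.12,0.35],[0,0,0,-0.12,0.35],[0,0,0,-0.12,0.35],[0,0,0,-0.12,0.35],[0,0,0,-0.12,0.35],[0,0,0,-0.12,0.35],[0,0,0,-0.12,0.35],[0,0,0,-0.12,0.35]]]' >/dev/null
python3 -m crank '[[[0,0,0,-0.12,0.35],[0,0,0,-0.12,0.35],[0,0,0,-0.12,0.35],[0,0,0,-0.12,0.35],[0,0,0,-0.12,0.35],[0,0,0,-0.06,0.35],[0,0,0,0,0.35]]]' >/dev/null
python3 nut.py plan 1 193.8 193.8
python3 - <<'E'
from h import *
im=shot("wrist")
for a,c in blobs(red(im),20,4000): print(a,c.round(1),onz(im,c,.1107).round(4))
E
```

```text
time: 24.48
position: [0.5726, -0.0048, 0.1661]
tool_rot: [-3.095, -0.527, 0.001]
ft_force: [0.5, -0.8, -0.1]
grip_width: 0.325
grip_force: 0.0
tool-frame mm [1.35e+02 1.00e-01 7.21e+01] turn 0.01 yaw -165.6 q7 1.71
944 [492.4  40.2] [0.4397 0.0657 0.1107]
573 [315.1 212.7] [ 0.5667 -0.0088  0.1107]
```

```bash
python3 -m crank '[[[33.8,0,0,0,0.35],[33.8,0,0,0,0.35],[33.8,0,0,0,0.35],[33.6,0,0,0.01,0.35],[0,0,0,0,0.35],[0,0,0,0,0.35],[0,0,0,0,0.35]]]'
python3 nut.py plan 1 193.8 193.8
python3 - <<'E'
from h import *
im=shot("wrist"); cv2.imwrite("pics/w6.png",cv2.cvtColor(im["pixels"],cv2.COLOR_RGB2BGR))
for a,c in blobs(red(im),20,4000): print(a,c.round(1),onz(im,c,.1107).round(4))
E
```

```text
time: 27.37
position: [0.443, -0.039, 0.1667]
tool_rot: [-0.37, 3.118, -0.0]
ft_force: [1.2, 0.6, 0.2]
grip_width: 0.325
grip_force: 0.0
tool-frame mm [ 1.3  1.  72.6] turn -0.005 yaw -166.5 q7 1.87
679 [321.7 213. ] [ 0.4365 -0.0386  0.1107]
```

View pics/w6.png

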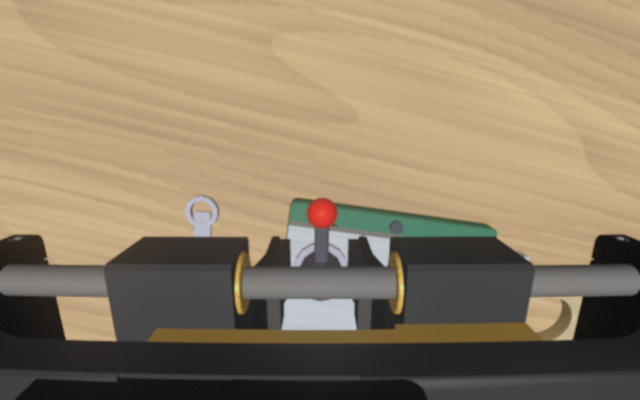

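Wrist view: ball 1 at (322,213), with its lever centred between the fingers. I descend and turn; with the tool x axis outward, the steps go along +y.

```bash
python3 -m crank '[[[1.3,0.5,0,0,0.35],[0,0,25,0,0.35],[0,0,25,0,0.35],[0,0,22.5,0,0.35],[0,0,0,0,0.35],[0,0,0,0,0.35]]]'
python3 nut.py tau 1 .2 &&
python3 -m crank '[[[-0.3,5.4,0,0.12,0.35],[-0.3,5.4,0,0.12,0.35],[-0.3,5.4,0,0.12,0.35],[-0.3,5.4,0,0.12,0.35],[-0.3,5.4,0,0.12,0.35],[-0.3,5.4,0,0.12,0.35],[0,0,0,0,0.35],[0,0,0,0,0.35]]]' >/dev/null && python3 nut.py tau 1 0.33 &&
python3 -m crank '[[[-0.3,5.4,0,0.12,0.35],[-0.3,5.4,0,0.12,0.35],[-0.3,5.4,0,0.12,0.35],[-0.3,5.4,0,0.12,0.35],[-0.3,5.4,0,0.12,0.35],[0,0,0,0,0.35],[0,0,0,0,0.35]]]' >/dev/null && python3 nut.py tau 1 0.33 &&
python3 -m crank '[[[-0.2,3.6,0,0.08,0.35],[-0.1,2.2,0,0.05,0.35],[0,0,0,0,0.35],[0,0,0,0,0.35]]]' >/dev/null && python3 nut.py tau 1 0.33 &&
python3 -m crank '[[[-0.2,3.6,0,0.08,0.35],[-0.1,2.2,0,0.05,0.35],[0,0,0,0,0.35],[0,0,0,0,0.35]]]' >/dev/null && python3 nut.py tau 1 0.33
python3 - <<'E'
from h import *
im=shot("wrist")
for a,c in blobs(red(im),20,4000): print(a,c.round(1),onz(im,c,.1107).round(4))
E
```

```text
time: 27.92
position: [0.4405, -0.0387, 0.0928]
tool_rot: [0.371, -3.117, -0.003]
ft_force: [-1.2, -0.7, 0.3]
grip_width: 0.324
grip_force: 0.0
t=27.9 tau=0.020 Tz=-0.001 F=[-1.2 -0.7  0.3] r=46.3 ang=-166.1 yaw=-166.4 z=0.0928 q7=1.84
t=28.6 tau=-0.004 Tz=0.006 F=[ 0.9 -0.2 -0.2] r=44.2 ang=153.0 yaw=152.5 z=0.0949 q7=1.05
t=29.2 tau=0.038 Tz=0.035 F=[ 0.2 -0.5  0.6] r=44.2 ang=118.9 yaw=118.2 z=0.0942 q7=0.39
t=29.5 tau=-0.011 Tz=-0.032 F=[-0.2 -0.8  0.8] r=44.1 ang=112.0 yaw=110.7 z=0.0939 q7=0.25
t=29.8 tau=0.002 Tz=-0.018 F=[-0.6  0.5  0.7] r=44.0 ang=104.6 yaw=103.2 z=0.0937 q7=0.11
1661 [264.  141.6] [0.4395 0.0663 0.1107]
1486 [608.3 220. ] [0.5955 0.0683 0.1107]
940 [308.  254.8] [0.468  0.022  0.1107]
```

```bash
python3 -m crank '[[[-0.2,3.6,0,0.08,0.35],[-0.1,2.2,0,0.05,0.35],[0,0,0,0,0.35],[0,0,0,0,0.35]]]' >/dev/null && python3 nut.py tau 1 0.33 &&
python3 -m crank '[[[-0.2,3.6,0,0.08,0.35],[-0.1,2.2,0,0.05,0.35],[0,0,0,0,0.35],[0,0,0,0,0.35]]]' >/dev/null && python3 nut.py tau 1 0.33 &&
python3 -m crank '[[[-0.2,3.6,0,0.08,0.35],[-0.1,2.2,0,0.05,0.35],[0,0,0,0,0.35],[0,0,0,0,0.35]]]' >/dev/null && python3 nut.py tau 1 0.33 &&
python3 -m crank '[[[-0.2,3.6,0,0.08,0.35],[-0.1,2.2,0,0.05,0.35],[0,0,0,0,0.35],[0,0,0,0,0.35]]]' >/dev/null && python3 nut.py tau 1 0.33 &&
python3 -m crank '[[[-0.2,3.6,0,0.08,0.35],[-0.1,2.2,0,0.05,0.35],[0,0,0,0,0.35],[0,0,0,0,0.35]]]' >/dev/null && python3 nut.py tau 1 0.33 &&
python3 -m crank '[[[-0.2,3.6,0,0.08,0.35],[-0.1,2.2,0,0.05,0.35],[0,0,0,0,0.35],[0,0,0,0,0.35]]]' >/dev/null && python3 nut.py tau 1 0.33 &&
python3 -m crank '[[[-0.2,3.6,0,0.08,0.35],[-0.1,2.2,0,0.05,0.35],[0,0,0,0,0.35],[0,0,0,0,0.35]]]' >/dev/null && python3 nut.py tau 1 0.33 &&
python3 -m crank '[[[-0.2,3.6,0,0.08,0.35],[-0.1,2.2,0,0.05,0.35],[0,0,0,0,0.35],[0,0,0,0,0.35]]]' >/dev/null && python3 nut.py tau 1 0.33 
true
```

```text
t=30.2 tau=0.072 Tz=0.032 F=[-0.9  0.   0.2] r=43.8 ang=97.1 yaw=95.7 z=0.0935 q7=-0.03
t=30.6 tau=0.055 Tz=0.016 F=[-0.9 -0.4  0. ] r=43.6 ang=89.5 yaw=88.3 z=0.0935 q7=-0.16
t=30.9 tau=0.076 Tz=0.039 F=[-0.6  1.7 -0.8] r=43.3 ang=81.8 yaw=80.8 z=0.0935 q7=-0.29
t=31.2 tau=-0.040 Tz=-0.023 F=[ 0.4 -0.2  0.6] r=43.1 ang=74.1 yaw=73.4 z=0.0935 q7=-0.42
t=31.6 tau=0.068 Tz=0.035 F=[-0.8  0.  -1.3] r=42.9 ang=66.3 yaw=65.9 z=0.0936 q7=-0.55
t=31.9 tau=0.043 Tz=0.040 F=[-0.2 -0.2  0.1] r=42.7 ang=58.5 yaw=58.5 z=0.0936 q7=-0.67
t=32.2 tau=-0.006 Tz=0.019 F=[ 1.   0.3 -0.4] r=42.7 ang=50.6 yaw=51.0 z=0.0936 q7=-0.80
t=32.5 tau=0.004 Tz=-0.035 F=[-1.2  0.2 -0.5] r=42.7 ang=43.1 yaw=43.6 z=0.0936 q7=-0.92
```

```bash
python3 - <<'E'
from h import *
im=shot("wrist")
for a,c in blobs(red(im),20,4000): print(a,c.round(1),onz(im,c,.1107).round(4))
E
python3 -m crank '[[[-0.2,3.6,0,0.08,0.35],[-0.1,2.2,0,0.05,0.35],[0,0,0,0,0.35],[0,0,0,0,0.35]]]' >/dev/null && python3 nut.py tau 1 0.33 &&
python3 -m crank '[[[-0.2,3.6,0,0.08,0.35],[-0.1,2.2,0,0.05,0.35],[0,0,0,0,0.35],[0,0,0,0,0.35]]]' >/dev/null && python3 nut.py tau 1 0.33 &&
python3 -m crank '[[[-0.2,3.6,0,0.08,0.35],[-0.1,2.2,0,0.05,0.35],[0,0,0,0,0.35],[0,0,0,0,0.35]]]' >/dev/null && python3 nut.py tau 1 0.33 &&
python3 -m crank '[[[-0.2,3.6,0,0.08,0.35],[-0.1,2.2,0,0.05,0.35],[0,0,0,0,0.35],[0,0,0,0,0.35]]]' >/dev/null && python3 nut.py tau 1 0.33 
true
```

```text
1973 [337.   23.4] [0.5958 0.0675 0.1107]
1371 [416.7 209.4] [ 0.5669 -0.0088  0.1107]
961 [308.4 254.3] [0.5196 0.0108 0.1107]
309 [ 98.4 303.8] [0.4321 0.0654 0.1107]
t=32.9 tau=0.079 Tz=-0.022 F=[-1.7  1.7  0.3] r=42.6 ang=35.9 yaw=36.2 z=0.0935 q7=-1.04
t=33.3 tau=0.270 Tz=0.084 F=[-3.3  3.2  1.3] r=42.5 ang=28.5 yaw=28.7 z=0.0935 q7=-1.16
t=33.6 tau=0.194 Tz=0.041 F=[-3.   2.7  1.1] r=42.4 ang=21.1 yaw=21.3 z=0.0934 q7=-1.28
t=33.9 tau=0.297 Tz=0.042 F=[-4.3  5.1  2. ] r=42.4 ang=14.1 yaw=13.8 z=0.0934 q7=-1.40
```

```bash
python3 -m crank '[[[-0.1,2.2,0,0.05,0.35],[-0.1,2.2,0,0.05,0.35],[0,0,0,0,0.35],[0,0,0,0,0.35]]]' >/dev/null
for i in 1 2 3; do python3 -m crank '[[[0,0,0,0,0.35]]]' >/dev/null; python3 nut.py tau 1 9; done
```

```text
t=34.4 tau=0.368 Tz=0.093 F=[-3.8  6.   1.1] r=42.2 ang=9.2 yaw=8.1 z=0.0934 q7=-1.49
t=34.4 tau=0.379 Tz=0.081 F=[-3.9  6.5  1.2] r=42.2 ang=9.2 yaw=8.1 z=0.0934 q7=-1.49
t=34.5 tau=0.338 Tz=0.088 F=[-4.4  5.3  2.6] r=42.2 ang=9.2 yaw=8.1 z=0.0934 q7=-1.49
```

Mean 0.36. Going another 0.09 rad.

```bash
python3 -m crank '[[[-0.1,2.2,0,0.05,0.35],[-0.1,1.8,0,0.04,0.35],[0,0,0,0,0.35],[0,0,0,0,0.35]]]' >/dev/null
for i in 1 2 3 4; do python3 -m crank '[[[0,0,0,0,0.35]]]' >/dev/null; python3 nut.py tau 1 9; done
```

```text
t=34.9 tau=0.486 Tz=0.159 F=[-4.4  7.5  2.7] r=42.0 ang=4.7 yaw=3.0 z=0.0934 q7=-1.57
t=35.0 tau=0.522 Tz=0.140 F=[-4.9  8.7  2.1] r=42.1 ang=4.7 yaw=3.0 z=0.0934 q7=-1.57
t=35.1 tau=0.430 Tz=0.119 F=[-4.6  7.1  2.4] r=42.1 ang=4.7 yaw=3.0 z=0.0934 q7=-1.57
t=35.2 tau=0.473 Tz=0.136 F=[-4.6  7.7  2.4] r=42.1 ang=4.7 yaw=3.0 z=0.0934 q7=-1.57
```

```bash
python3 -m crank '[[[0,0.9,0,0.02,0.35],[0,0,0,0,0.35],[0,0,0,0,0.35]]]' >/dev/null
for i in 1 2 3 4; do python3 -m crank '[[[0,0,0,0,0.35]]]' >/dev/null; python3 nut.py tau 1 9; done
python3 -m crank '[[[0,-3,0,0,0.35],[0,-2.5,0,0,0.35],[0,0,-15,0,0.35],[0,0,-25,0,0.35],[0,0,-30,0,0.35],[0,0,0,-0.11,0.35],[0,0,0,-0.12,0.35],[0,0,0,-0.12,0.35],[0,0,0,-0.12,0.35],[0,0,0,-0.12,0.35]]]'
python3 nut.py plan 3 260.5 238
```

```text
t=35.5 tau=0.437 Tz=0.123 F=[-4.5  7.2  2.1] r=41.9 ang=4.1 yaw=1.9 z=0.0933 q7=-1.58
t=35.6 tau=0.480 Tz=0.128 F=[-4.3  8.1  1.4] r=41.9 ang=4.1 yaw=1.9 z=0.0933 q7=-1.58
t=35.7 tau=0.444 Tz=0.104 F=[-5.1  7.7  2.8] r=41.9 ang=4.1 yaw=1.9 z=0.0933 q7=-1.58
t=35.8 tau=0.456 Tz=0.107 F=[-4.2  8.   2.5] r=42.0 ang=4.1 yaw=1.9 z=0.0933 q7=-1.58
time: 36.6
position: [0.5289, -0.0241, 0.164]
tool_rot: [2.988, 0.964, 0.002]
ft_force: [-0.3, -0.6, -0.3]
grip_width: 0.324
grip_force: 0.0
tool-frame mm [111.1 -38.8  69.9] turn 2.753 yaw 35.7 q7 -0.99
```

```bash
python3 -m crank '[[[27.8,-9.7,0,0,0.08],[27.8,-9.7,0,0,0.08],[27.8,-9.7,0,0,0.08],[27.7,-9.7,0,0,0.08],[0,0,0,-0.12,0.08],[0,0,0,-0.12,0.08],[0,0,0,-0.12,0.08],[0,0,0,-0.12,0.08],[0,0,0,-0.12,0.08],[0,0,0,-0.12,0.08]]]' >/dev/null
python3 -m crank '[[[0,0,0,-0.12,0.08],[0,0,0,-0.12,0.08],[0,0,0,-0.12,0.08],[0,0,0,-0.12,0.08],[0,0,0,-0.12,0.08],[0,0,0,-0.12,0.08],[0,0,0,-0.12,0.08],[0,0,0,-0.12,0.08],[0,0,0,-0.12,0.08],[0,0,0,-0.12,0.08]]]' >/dev/null
python3 -m crank '[[[0,0,0,-0.12,0.08],[0,0,0,-0.12,0.08],[0,0,0,-0.12,0.08],[0,0,0,-0.12,0.08],[0,0,0,-0.12,0.08],[0,0,0,-0.12,0.08],[0,0,0,-0.12,0.08],[0,0,0,-0.12,0.08],[0,0,0,-0.12,0.08],[0,0,0,-0.12,0.08]]]' >/dev/null
python3 -m crank '[[[0,0,0,-0.12,0.08],[0,0,0,-0.12,0.08],[0,0,0,-0.06,0.08],[0,0,0,0,0.08],[0,0,0,0,0.08]]]'
python3 nut.py plan 3 260.5 232
python3 - <<'E'
from h import *
im=shot("wrist"); cv2.imwrite("pics/w7.png",cv2.cvtColor(im["pixels"],cv2.COLOR_RGB2BGR))
for a,c in blobs(red(im),20,4000): print(a,c.round(1),onz(im,c,.1107).round(4))
E
```

```text
time: 39.52
position: [0.5969, 0.0723, 0.1636]
tool_rot: [-1.357, 2.832, -0.002]
ft_force: [-0.8, 0.0, 0.4]
grip_width: 0.461
grip_force: 0.0
tool-frame mm [ 0.3  0.3 69.6] turn -0.014 yaw -128.8 q7 2.08
797 [304.1  36.8] [ 0.5337 -0.0198  0.1107]
940 [522.  54.] [0.4399 0.0658 0.1107]
715 [272.4  89.6] [ 0.5666 -0.0091  0.1107]
589 [316.  216.8] [0.5955 0.0675 0.1107]
```

View pics/w7.png

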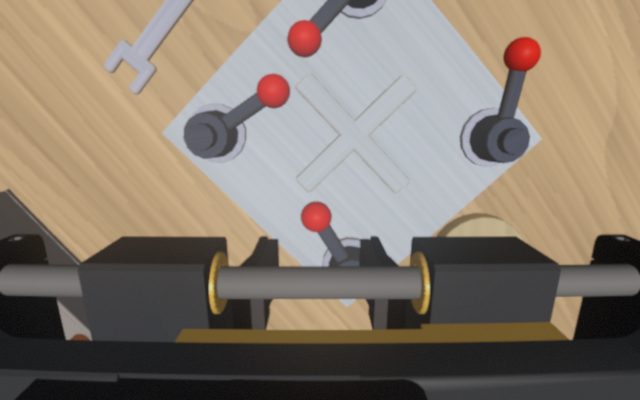

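Wrist view: ball 3 at (316,217) lies between the open fingers, with its lever slanting to the hub at (350,255). Balls 1, 2 and 4 are at their tightened positions. I descend and sweep.

```bash
python3 -m crank '[[[0,0,25,0,0.08],[0,0,25,0,0.08],[0,0,19.6,0,0.08],[0,0,0,0,0.08],[0,0,0,0,0.08]]]'
python3 nut.py tau 3 .2 &&
python3 -m crank '[[[1.4,5.4,0,0,0.08],[1.4,5.4,0,0,0.08],[1.4,5.4,0,0,0.08],[1.4,5.4,0,0,0.2],[0,0,0,0,0.35],[0,0,0,0,0.35],[0,0,0,0,0.35]]]' >/dev/null && python3 nut.py tau 3 0.33 &&
python3 -m crank '[[[-0.3,5.4,0,0.12,0.35],[-0.3,5.4,0,0.12,0.35],[-0.3,5.4,0,0.12,0.35],[-0.3,5.4,0,0.12,0.35],[-0.3,5.4,0,0.12,0.35],[-0.3,5.4,0,0.12,0.35],[-0.3,5.4,0,0.12,0.35],[0,0,0,0,0.35],[0,0,0,0,0.35]]]' >/dev/null && python3 nut.py tau 3 0.33
python3 - <<'E'
from h import *
im=shot("wrist")
for a,c in blobs(red(im),20,4000): print(a,c.round(1),onz(im,c,.1107).round(4))
E
```

```text
time: 39.98
position: [0.5958, 0.073, 0.0934]
tool_rot: [1.359, -2.831, -0.001]
ft_force: [-0.1, 0.5, 0.7]
grip_width: 0.459
grip_force: 0.0
t=40.0 tau=0.010 Tz=0.017 F=[-0.1  0.5  0.7] r=44.4 ang=-100.7 yaw=-128.7 z=0.0934 q7=2.04
t=40.6 tau=0.127 Tz=0.060 F=[ 0.6 -1.7  0.7] r=43.8 ang=-129.5 yaw=-128.6 z=0.0944 q7=2.03
t=41.3 tau=0.021 Tz=0.004 F=[ 0.5 -0.4  0.2] r=45.5 ang=-179.7 yaw=-176.5 z=0.0939 q7=1.19
1336 [ 17.3 200.9] [ 0.5341 -0.0191  0.1107]
892 [311.2 255. ] [0.5511 0.1127 0.1107]
251 [ 54.9 257.5] [ 0.5602 -0.005   0.1107]
```

```bash
python3 -m crank '[[[-0.2,3.6,0,0.08,0.35],[-0.1,2.2,0,0.05,0.35],[0,0,0,0,0.35],[0,0,0,0,0.35]]]' >/dev/null && python3 nut.py tau 3 0.33 &&
python3 -m crank '[[[-0.2,3.6,0,0.08,0.35],[-0.1,2.2,0,0.05,0.35],[0,0,0,0,0.35],[0,0,0,0,0.35]]]' >/dev/null && python3 nut.py tau 3 0.33 &&
python3 -m crank '[[[-0.2,3.6,0,0.08,0.35],[-0.1,2.2,0,0.05,0.35],[0,0,0,0,0.35],[0,0,0,0,0.35]]]' >/dev/null && python3 nut.py tau 3 0.33 &&
python3 -m crank '[[[-0.2,3.6,0,0.08,0.35],[-0.1,2.2,0,0.05,0.35],[0,0,0,0,0.35],[0,0,0,0,0.35]]]' >/dev/null && python3 nut.py tau 3 0.33 &&
python3 -m crank '[[[-0.2,3.6,0,0.08,0.35],[-0.1,2.2,0,0.05,0.35],[0,0,0,0,0.35],[0,0,0,0,0.35]]]' >/dev/null && python3 nut.py tau 3 0.33 &&
python3 -m crank '[[[-0.2,3.6,0,0.08,0.35],[-0.1,2.2,0,0.05,0.35],[0,0,0,0,0.35],[0,0,0,0,0.35]]]' >/dev/null && python3 nut.py tau 3 0.33 &&
python3 -m crank '[[[-0.2,3.6,0,0.08,0.35],[-0.1,2.2,0,0.05,0.35],[0,0,0,0,0.35],[0,0,0,0,0.35]]]' >/dev/null && python3 nut.py tau 3 0.33 &&
python3 -m crank '[[[-0.2,3.6,0,0.08,0.35],[-0.1,2.2,0,0.05,0.35],[0,0,0,0,0.35],[0,0,0,0,0.35]]]' >/dev/null && python3 nut.py tau 3 0.33 
true
```

```text
t=41.7 tau=0.042 Tz=0.039 F=[ 0.7 -0.1 -0.5] r=45.3 ang=174.6 yaw=175.9 z=0.0938 q7=1.06
t=42.0 tau=-0.011 Tz=-0.060 F=[ 0.4 -1.2  0.1] r=45.3 ang=167.4 yaw=168.5 z=0.0938 q7=0.92
t=42.4 tau=0.035 Tz=0.015 F=[-0.2 -0.4 -0.9] r=45.3 ang=160.0 yaw=161.0 z=0.0939 q7=0.79
t=42.7 tau=-0.011 Tz=0.007 F=[-0.4  0.6 -1.1] r=45.3 ang=152.8 yaw=153.6 z=0.0938 q7=0.65
t=43.0 tau=0.144 Tz=0.029 F=[-0.3 -2.9 -0.3] r=45.1 ang=146.0 yaw=146.1 z=0.0938 q7=0.52
t=43.4 tau=0.222 Tz=0.058 F=[-2.3 -2.8  1.9] r=44.9 ang=139.0 yaw=138.7 z=0.0937 q7=0.39
t=43.7 tau=0.288 Tz=0.066 F=[-2.3 -4.8  2.3] r=44.8 ang=131.9 yaw=131.2 z=0.0936 q7=0.26
t=44.0 tau=0.361 Tz=0.088 F=[-3.8 -5.3  2.3] r=44.6 ang=125.0 yaw=123.7 z=0.0936 q7=0.13
LIMIT
```

```bash
python3 -m crank '[[[-0.1,2.2,0,0.05,0.35],[-0.1,1.8,0,0.04,0.35],[0,0,0,0,0.35],[0,0,0,0,0.35]]]' >/dev/null
for i in 1 2 3 4; do python3 -m crank '[[[0,0,0,0,0.35]]]' >/dev/null; python3 nut.py tau 3 9; done
```

```text
t=44.5 tau=0.389 Tz=0.089 F=[-4.9 -5.   3. ] r=44.4 ang=120.7 yaw=118.6 z=0.0936 q7=0.04
t=44.5 tau=0.442 Tz=0.084 F=[-5.9 -5.9  3.3] r=44.4 ang=120.6 yaw=118.6 z=0.0936 q7=0.04
t=44.6 tau=0.399 Tz=0.064 F=[-5.6 -5.4  2.4] r=44.4 ang=120.7 yaw=118.6 z=0.0936 q7=0.04
t=44.7 tau=0.339 Tz=0.051 F=[-3.8 -6.3  2.6] r=44.4 ang=120.7 yaw=118.6 z=0.0936 q7=0.04
```

```bash
python3 -m crank '[[[-0.1,2.2,0,0.05,0.35],[-0.1,2.2,0,0.05,0.35],[0,0,0,0,0.35],[0,0,0,0,0.35]]]' >/dev/null
for i in 1 2 3 4 5; do python3 -m crank '[[[0,0,0,0,0.35]]]' >/dev/null; python3 nut.py tau 3 9; done
```

```text
t=45.1 tau=0.481 Tz=0.120 F=[-5.6 -7.3  3.8] r=44.3 ang=115.5 yaw=112.9 z=0.0935 q7=-0.06
t=45.2 tau=0.370 Tz=0.062 F=[-4.9 -5.9  3.4] r=44.2 ang=115.6 yaw=112.9 z=0.0935 q7=-0.06
t=45.3 tau=0.391 Tz=0.085 F=[-4.9 -5.8  3.5] r=44.2 ang=115.5 yaw=112.9 z=0.0935 q7=-0.06
t=45.4 tau=0.417 Tz=0.082 F=[-5.5 -6.1  2.5] r=44.2 ang=115.6 yaw=112.9 z=0.0935 q7=-0.06
t=45.5 tau=0.445 Tz=0.085 F=[-6.3 -5.6  4.3] r=44.3 ang=115.5 yaw=112.9 z=0.0935 q7=-0.06
```

```bash
python3 -m crank '[[[-0.1,2.2,0,0.05,0.35],[-0.1,1.8,0,0.04,0.35],[0,0,0,0,0.35],[0,0,0,0,0.35]]]' >/dev/null
for i in 1 2 3 4 5; do python3 -m crank '[[[0,0,0,0,0.35]]]' >/dev/null; python3 nut.py tau 3 9; done
```

```text
t=45.9 tau=0.534 Tz=0.115 F=[-7.9 -5.9  4.3] r=44.1 ang=111.0 yaw=107.7 z=0.0935 q7=-0.15
t=46.0 tau=0.556 Tz=0.178 F=[-6.8 -6.2  4.8] r=44.0 ang=111.0 yaw=107.7 z=0.0935 q7=-0.15
t=46.0 tau=0.540 Tz=0.130 F=[-7.6 -6.1  5.7] r=44.1 ang=111.0 yaw=107.7 z=0.0935 q7=-0.15
t=46.1 tau=0.425 Tz=0.072 F=[-6.7 -4.9  4.6] r=44.0 ang=111.0 yaw=107.7 z=0.0934 q7=-0.15
t=46.2 tau=0.543 Tz=0.148 F=[-7.2 -6.2  3.9] r=44.0 ang=111.0 yaw=107.7 z=0.0935 q7=-0.15
```

```bash
python3 -m crank '[[[0,-3,0,0,0.35],[0,-2.5,0,0,0.35],[0,0,-15,0,0.35],[0,0,-25,0,0.35],[0,0,-35,0,0.35],[0,0,-35,0,0.35],[0,0,0,0,0.35],[0,0,0,0,0.35]]]'
python3 - <<'E'
from h import *
im=shot("scene"); cv2.imwrite("pics/end.png",cv2.cvtColor(im["pixels"],cv2.COLOR_RGB2BGR))
im=shot("wrist")
for a,c in blobs(red(im),20,4000): print(a,c.round(1),onz(im,c,.1107).round(4))
E
```

```text
time: 46.87
position: [0.5873, 0.1599, 0.2072]
tool_rot: [1.85, 2.534, 0.01]
ft_force: [-0.6, 0.2, -1.0]
grip_width: 0.322
grip_force: 0.0
477 [314.  202.8] [0.582  0.1617 0.1107]
222 [105.5 256.9] [0.4362 0.0684 0.1107]
```

View pics/end.png

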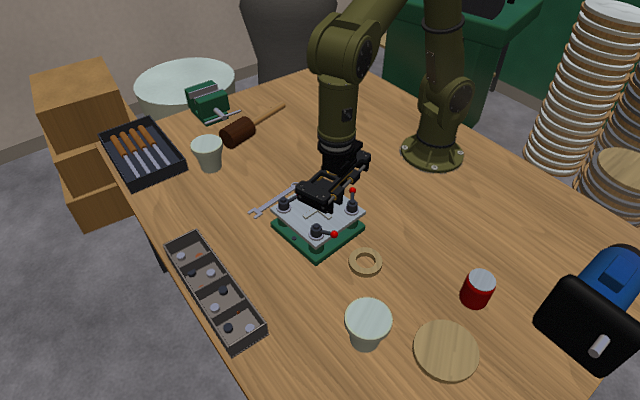

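The end view shows the gripper clear above the press, the tightened levers (red balls at (334,234) and (352,190)), and the other things where they were.

```bash
python3 -c "from bench import job; print(job.close_job())"
```

```text
the job is handed in; nothing more can be done
None
```

I tightened all four nuts in cross order to about 0.49, 0.55, 0.47 and 0.52 N m. The second reads right at the 0.55 limit, and each figure is good to a few hundredths. None came near the 0.75 overstrain mark, nothing else was moved, and I handed the job in at about 47 s.

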